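# Test the hand brake of a painting trolley

### The job

Test the hand brake on the trolley's push handle using only the outside of your fingers: press the long brake lever gently in towards the bar until it stops, let it spring all the way back out, then press it in to its stop again and finish while holding it there, so that the gap left to the bar can be measured. Push on the lever's outer face only: do not grip it, reach behind it or touch the bar. Leave the short lever and the things on the bench alone.

Things in the scene. Friction and masses are not known exactly. Their poses are not given: they have to be found in the camera images.
- push_handle: T-shaped push handle of a painting trolley, fixed upright on the bench: plywood foot 100 x 150 mm and 18 mm thick, grey clamp block, steel stem, and a level bar across the top. Origin: centre of the foot's underside, on the bench. Its x axis is level and points from the levers to the bar, square to the bar (away from the robot, within 25 degrees); its y axis runs along the bar towards the long lever's end; z is up. It does not move.
- handle_bar: The bar of the push handle: steel tube 460 mm long along the handle's y axis, axis 160 mm above the bench, with black rubber grips 32 mm thick on both ends and black lever brackets 75 mm either side of the middle. Origin and axes are those of push_handle. Not to be touched.
- brake_lever (a joint): Turn of the long brake lever about its upright pivot, rad: 0 = sprung fully out, 0.30 = pressed in to its stop, where it is parallel to the bar with about 23 mm left free between lever and rubber grip. A spring pushes it out: about 3 N at the press point to start it, 6 N at the stop. The stop is firm; more than 40 N damages it.
- brake_blade: The long brake lever: flat aluminium blade 18 mm high, 12 mm thick, lying level at the bar's height on the robot's side of the bar, free end (18 mm round) 155 mm from its pivot. Origin on the pivot's axis at mid-height, 160 mm above the bench, 45 mm from the bar's axis; its y axis points along the lever to the free end, its -x side is the outer face, which is to be pushed; it turns with the lever (clockwise seen from above when pressed in).
- brake_press (a point): Good place to press: on the outer face of the long lever, mid-height, 125 mm from the pivot and 6 mm out from the lever's middle line (blade frame -6, 125, 0 mm). It moves about 37 mm from out to stop. Nothing stands within 75 mm of it on the outer side, and the space below it is free down to the bench.
- brake_back: The rear face of the long lever (a rib on the side facing the bar), same origin and axes as brake_blade. Not to be touched.
- tilt_lever (a joint): Turn of the short lever on the other end of the same bar, rad: 0 = out, 0.30 = in. To be left alone.
- tilt_tip (a point): On the outer face of the short lever (85 mm long, otherwise like the long one, its mirror image), 75 mm from its pivot.
- bottle_mid (a point): Amber bottle, 60 mm across, 150 mm tall, standing beyond the bar: its centre. To be left alone.
- jar_mid (a point): Glass jar with a white lid, 68 mm across, 80 mm tall, standing beyond the bar: its centre. To be left alone.
- can_mid (a point): Can, 74 mm across, 100 mm tall, standing beyond the bar: its centre. To be left alone.
- wrench: Steel wrench 160 mm long, lying on the bench on the robot's side of the handle, towards the short lever. Origin: middle of its underside. To be left alone.

How it is judged (in metres and radians):
On the way, in this order (a step that is already met when the one before it is completed fails the run):
1. the long lever is pressed in to its stop by the fingers (value of joint brake_lever above 0.28 rad and contact force between the fingers and brake_blade above 1 N), for 0.2 s.
2. the long lever has sprung fully out again (value of joint brake_lever below 0.03 rad), for 0.2 s.
3. the long lever is pressed in to its stop again (all of step 1), for 0.2 s.
At the end, for the whole second after the job is handed in: After a full press and a full release, the fingers hold the long lever still at its stop (within 0.02 rad) with over 1 N on its outer face; bar untouched, short lever out (within 0.05 rad), bottle, jar, can and wrench within 15 mm of their places (all of step 3 and velocity of joint brake_lever between -0.1 and 0.1 rad/s and contact force between each of the arm, the fingers and handle_bar below 0.5 N and value of joint tilt_lever below 0.05 rad and distance of each of bottle_mid, jar_mid, can_mid, wrench from where it was at the start of the episode below 0.015 m); the arm keeps its last pose, push and grip.
It fails at once if the lever is forced: more than 40 N on it (contact force between any of the fingers, the arm and brake_blade above 40 N).
It fails at once if the lever is gripped or reached behind: its rear face is touched (contact force between any of the fingers, the arm and brake_back above 1 N).
It fails at once if the bar is touched or squeezed (contact force between any of the fingers, the arm and handle_bar above 2 N).
It fails at once if the short lever is worked (value of joint tilt_lever above 0.08 rad).
It fails at once if a bystander is moved, lifted or knocked (distance of any of bottle_mid, jar_mid, can_mid, wrench from where it was at the start of the episode above 0.02 m).
It also fails if it takes over 45 s, if anything falls off the work surface, if the arm or the gripper's body presses on something with over 40 N, if the wrist force passes 120 N, or if a joint passes its speed limit or range.

### The arm

A 6-joint arm with a two-finger parallel gripper is mounted at the origin on the work surface. World frame = base frame: x ahead of the robot, y to its left, z up, the work surface at z = 0. Lengths are in mm, angles in rad, forces in N, time in s.
With the tool pointing down it reaches from about 300 to 775 mm from the base axis. Payload 14.6 kg.
Tool frame: the origin (TCP) lies between the finger pads; the fingertips stand 8 mm ahead of it and the grasp point (between the pads) lies 11 mm behind it; z points along the fingers, y is the direction in which the jaws open and shut (so a half turn about z gives the same grasp; the last joint's range is limited). The gripper opens to 94 mm and grips with 3 to 60 N. Pads are 16 mm wide; open, the fingers measure 119 mm over their backs; the gripper's body (75 mm by 177 mm) begins 78 mm behind the grasp point.
Start: joints at [-1.398, 0.3, 1.521, -0, 1.321, -0.067], TCP at [130.623, -534.254, 213.446] pointing down, gripper open.
Joint ranges: [-3.03, 3.03], [-0.79, 2.21], [0.23, 2.52], [-1.04, 4.18], [0, 3.07], [-2.55, 2.55]. Speed limits (rad/s): [2.22, 2.22, 2.57, 3.14, 3.14, 3.14].

### API

Orientations are given as [roll, pitch, yaw] about the fixed x, y, z axes, in that order (R = Rz(yaw) Ry(pitch) Rx(roll)).
In Python, from cell import manip, cams, models gives the robot as it stands. The module is installed in compiled form; this text tells all that it offers.
- The arm moves only by the shell command python3 -m pendant 'ROWS' [OPENING] [FORCE]. ROWS is JSON, a list that holds one entry, the list of rows, each a list of 4 numbers: the shift along the tool's x, y, z in cm, then the turn about the tool's z in rad. In form: [[[x, y, z, roll], ...]]. A call has 1 to 5 rows; each row is the pose to reach, as a shift and turn from the pose commanded when the call began, along the tool's axes at that moment; what a row does not reach only later rows make up. A row lasts 1/10 s, in which the tool goes at most 50 mm and 8.59 degrees, less where a joint would pass 70% of its speed; a pose out of reach is approached as far as the arm can. A call with a gripper value outside its range is refused whole. OPENING is the opening, from -1 (shut) to 1 (fully open), so that 0 is half open, set as the call begins (- or left out, the last holds). The fingers move at their own pace and stop on an object; FORCE is the grip in N (left out, the last holds). Time passes only in rows, so rows that repeat a pose let the fingers close. It gives the time, the measured TCP pose, the force and the opening at its end, in the units of the state.
- manip.read_state(): the state, without advancing time (a new reading comes with each control period).
- cams.camera(name): name is "side" or "top" or "wrist"; returns a dict with "frame" (420x560x3 uint8, red, green, blue), "K" (3x3 intrinsics, pixels), "pose" (4x4, takes a point from camera to world coordinates). Camera axes: x right, y down, z forward; pixel columns grow to the right and rows downward; lengths in mm; the calibration is good to about 2 mm. A picture is of the moment at which its call begins. There is no depth.
- manip.sign_off(): hands the job in, once; it reports no verdict.
Trained networks look in the newest picture that a camera, given by its name, has taken for a name from the list of things; names that differ only in an ending like _2 or _b are one class to them, and where a whole thing is asked for, a point or a joint stands for the part that bears it (a point fixed in the world has none). Each returns a list of dicts, best first, with "score" (0 to 1); they miss things now and then, are a little off and sometimes report something else, mostly with a low value. They report only what shows in the picture. A call takes as long as a camera call.
- models.regions_of(camera, name): "pixels" (420x560 bool, what is visible of it) and "point" ([column, row] in pixels, amid what is visible of it).
The state is a dict: "clock": time; "joints": joint angles; "qd": joint speeds; "effort": joint torques, N m; "eef_pos": TCP position; "eef_rot": TCP orientation; "wrist_force": force on the tool from outside, world axes, zero at the start; "moment": the same for the moment, N m; "finger_gap": finger opening in mm.
Only numpy, scipy, OpenCV 4.12 (cv2) and the standard library are available. Lean on these libraries where they do the work, as an engineer would, in place of code of your own. Each camera call takes 0.05 s, during which the arm holds its last target.

## Working session

There is one attempt and no reset: what is moved stays moved. The work goes in short steps, Python scripts to look and compute and a shell command to move; the robot and the scene stay as the last step left them, time stands still between calls to the robot, and variables do not carry over. Pictures are saved under pics/ and viewed, and the job is handed in when it is done.

```bash
mkdir -p pics; ls
python3 - <<'E'
from cell import manip,cams,models
import cv2,numpy as np
s=manip.read_state();print(s)
for n in("side","top","wrist"):
    c=cams.camera(n);cv2.imwrite(f"pics/{n}0.png",c["frame"][:,:,::-1]);print(n,c["K"].round(1).tolist(),c["pose"].round(3).tolist())
    for t in("brake_blade","brake_press","push_handle","tilt_tip","handle_bar"):
        r=models.regions_of(n,t)
        print(t,[(round(x["score"],2),np.round(x["point"]).tolist(),int(x["pixels"].sum())) for x in r[:2]])
E
```

```text
pics
{'clock': 0.0, 'joints': array([-1.39764921e+00,  3.00486604e-01,  1.52156721e+00,  2.46606759e-05,
        1.32071875e+00, -6.65991730e-02]), 'qd': array([-4.06058079e-04, -1.04606119e-03, -1.55473978e-04, -1.45181813e-04,
        3.16727722e-05,  1.49175806e-03]), 'effort': array([ 6.48979003e-04, -5.31810272e+01, -3.52744639e+01,  7.08483020e-02,
        2.43745081e-02, -1.17945287e-04]), 'eef_pos': array([ 130.56094645, -534.01854006,  212.88369325]), 'eef_rot': array([-3.14041694e+00, -1.02356736e-04,  2.39740111e-01]), 'wrist_force': array([ 0.08460585, -0.47902943, -0.1155751 ]), 'moment': array([-0.05455426,  0.0076542 , -0.0085875 ]), 'finger_gap': 93.4492385743906}
side [[388.6, 0.0, 282.4], [0.0, 388.6, 215.0], [0.0, 0.0, 1.0]] [[-0.987, -0.133, 0.088, 496.545], [-0.159, 0.761, -0.629, 482.191], [0.017, -0.635, -0.772, 764.895], [0.0, 0.0, 0.0, 1.0]]
brake_blade [(0.69, [287.0, 245.0], 350), (0.38, [213.0, 240.0], 995)]
brake_press []
push_handle [(0.71, [280.0, 206.0], 4639)]
tilt_tip [(0.67, [319.0, 144.0], 103)]
handle_bar [(0.61, [271.0, 184.0], 3143)]
top [[406.9, 0.0, 281.0], [0.0, 406.9, 212.1], [0.0, 0.0, 1.0]] [[0.057, -0.978, 0.199, 413.598], [-0.998, -0.055, 0.014, -23.97], [-0.003, -0.199, -0.98, 932.972], [0.0, 0.0, 0.0, 1.0]]
brake_blade [(0.95, [251.0, 219.0], 363)]
brake_press [(0.6, [254.0, 222.0], 342), (0.45, [400.0, 180.0], 1076)]
push_handle [(0.73, [403.0, 247.0], 240), (0.64, [334.0, 216.0], 7481)]
tilt_tip [(0.75, [407.0, 253.0], 238)]
handle_bar [(0.67, [348.0, 204.0], 4387), (0.25, [249.0, 224.0], 610)]
wrist [[374.7, 0.0, 277.6], [0.0, 374.7, 204.6], [0.0, 0.0, 1.0]] [[0.239, -0.93, -0.281, 212.841], [-0.971, -0.228, -0.07, -515.424], [0.001, 0.29, -0.957, 385.149], [0.0, 0.0, 0.0, 1.0]]
brake_blade []
brake_press []
push_handle []
tilt_tip []
handle_bar []
```

View pics/top0.png

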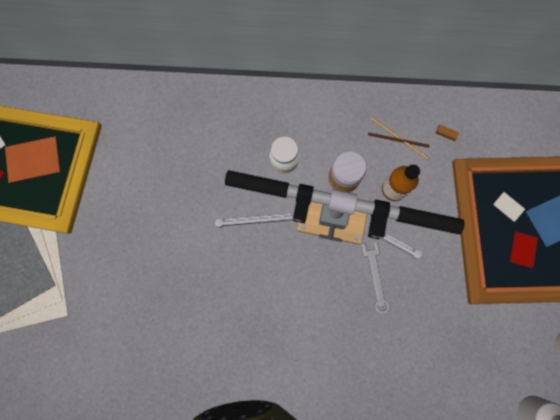

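View pics/side0.png

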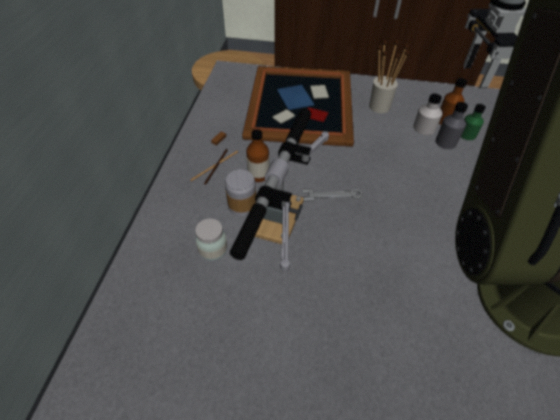

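Top view: the bar runs from (227,180) to (462,226), the long lever goes from its bracket at about (300,216) to a tip at (219,223), and the short lever's tip is at (418,254). In the side view the long lever's tip is at (285,264).

```bash
cat > h.py <<'E'
import numpy as np,cv2
from cell import manip,cams,models
def ray(c,p):
    d=c["pose"][:3,:3]@np.linalg.inv(c["K"])@[p[0],p[1],1]; return c["pose"][:3,3],d
def plane(c,p,z):
    o,d=ray(c,p); return o+d*(z-o[2])/d[2]
def tri(rs):
    A=0;b=0
    for o,d in rs:
        d=d/np.linalg.norm(d);M=np.eye(3)-np.outer(d,d);A=A+M;b=b+M@o
    return np.linalg.solve(A,b)
def proj(c,X):
    T=np.linalg.inv(c["pose"]);q=T[:3,:3]@X+T[:3,3];q=c["K"]@q;return q[:2]/q[2]
E
python3 - <<'E'
from h import *
t=cams.camera("top");s=cams.camera("side")
L=plane(t,(228,180),160);R=plane(t,(461,226),160)
d=L-R;print("bar",L,R,np.linalg.norm(d));y=d/np.linalg.norm(d);x=np.array([y[1],-y[0],0]);mid=(L+R)/2
yaw=np.arctan2(x[1],x[0]);print("yaw",yaw,"mid",mid)
tip=plane(t,(219.5,223),160);tips=plane(s,(285,264),160)
print("tip",tip,tips,tri([ray(t,(219.5,223)),ray(s,(285,264))]))
piv=mid+75*y-45*x
for q,n in((0.3,"out"),(0,"in")):
    # blade dir rotated CCW by q from bar y
    c,sn=np.cos(q),np.sin(q);by=np.array([c*y[0]-sn*y[1],sn*y[0]+c*y[1],0]);bx=np.array([by[1],-by[0],0])
    print(n,"tip",piv+155*by,"press",piv+125*by-6*bx,"bx",bx)
    print(proj(t,piv+155*by),proj(s,piv+155*by),proj(t,piv))
m=models.regions_of("top","brake_blade")[0]["pixels"]
v=t["frame"].copy();v[m]=[255,0,0]
cv2.imwrite("pics/m1.png",cv2.resize(np.hstack([t["frame"][160:280,200:340],v[160:280,200:340]])[:,:,::-1],None,fx=2.8,fy=2.8,interpolation=cv2.INTER_CUBIC))
E
```

```text
bar [628.65431349  95.46630409 160.        ] [ 562.37249295 -359.52394994  160.        ] 459.79279136424014
yaw -0.14465985890142477 mid [ 595.51340322 -132.02882293  160.        ]
tip [541.98895399 104.71172384 160.        ] [542.61590838 102.73353841 160.        ] [542.02176753 104.28573028 162.33949476]
out tip [537.81411329 101.80845425 160.        ] press [536.52784412  71.24138845 160.        ] bx [0.98795896 0.15471615 0.        ]
[220.81252732 225.21546168] [287.67390226 263.95349075] [300.80691247 217.40945601]
in tip [584.13927381 102.05583949 160.        ] press [573.87726834  73.2341247  160.        ] bx [ 0.989555   -0.14415585  0.        ]
[222.73893534 201.80363973] [262.73479794 260.43267169] [300.80691247 217.40945601]
```

View pics/m1.png

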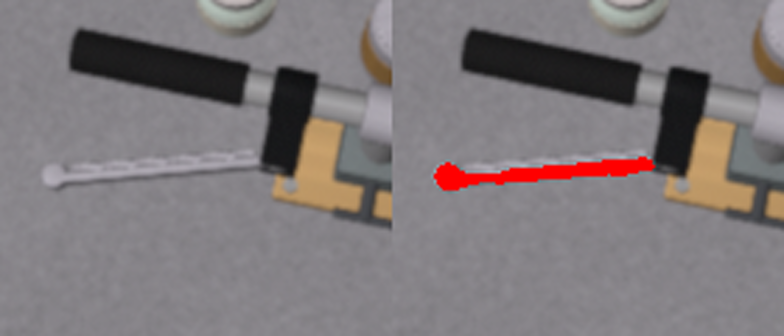

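Both views agree. The bar measures 460 mm, the handle yaw is about -0.145, and the tip is at about (542,104,160). That puts the press point at about (539,73) when out and (577,75) at the stop. I'll shut the fingers and travel at z≈213 to a standoff on the outer side.

```bash
python3 -m pendant '[[[3.2,-3.4,0,0],[6.4,-6.8,0,0],[9.6,-10.2,0,0],[12.8,-13.6,0,0],[16,-17,0,0]]]' -1 10; python3 -m pendant '[[[3.2,-3.4,0,0],[6.4,-6.8,0,0],[9.6,-10.2,0,0],[12.8,-13.6,0,0],[16,-17,0,0]]]'; python3 -m pendant '[[[3.2,-3.4,0,0],[6.4,-6.8,0,0],[9.6,-10.2,0,0],[12.8,-13.6,0,0],[15.9,-16.8,0,0]]]';python3 -m pendant '[[[0,0,0,0.13],[0,0,0,0.26],[0,0,0,0.385],[0,0,0,0.385]]]'
```

```text
clock: 1.55
eef_pos: [246.2, -329.5, 213.6]
eef_rot: [3.141, -0.0, 0.239]
wrist_force: [1.0, -0.4, -0.2]
finger_gap: 57.3
clock: 2.05
eef_pos: [361.3, -126.2, 213.8]
eef_rot: [3.141, -0.001, 0.24]
wrist_force: [1.3, -0.9, 0.0]
finger_gap: 17.6
clock: 2.55
eef_pos: [475.9, 75.2, 213.6]
eef_rot: [3.142, -0.001, 0.24]
wrist_force: [1.1, -0.1, 0.2]
finger_gap: 0.3
clock: 2.95
eef_pos: [475.2, 73.1, 213.4]
eef_rot: [-3.142, 0.0, -0.147]
wrist_force: [0.4, 0.8, -0.3]
finger_gap: 0.2
```

```bash
python3 -m pendant '[[[0,0,2,0],[0,0,4,0],[0,0,6,0],[0,0,6.5,0],[0,0,6.5,0]]]'
python3 - <<'E'
from h import *
ims=[]
for n in("top","side"):
    c=cams.camera(n);p=np.array([539,73,160.]);u,v=proj(c,p)
    f=c["frame"].copy();cv2.circle(f,(int(u),int(v)),2,(0,255,0),-1)
    u,v=int(u),int(v);ims.append(cv2.resize(f[v-70:v+70,u-70:u+70],(400,400),interpolation=cv2.INTER_CUBIC))
    print(n,proj(c,p))
cv2.imwrite("pics/a1.png",np.hstack(ims)[:,:,::-1])
E
```

```text
clock: 3.45
eef_pos: [475.1, 72.9, 148.3]
eef_rot: [3.141, 0.001, -0.143]
wrist_force: [1.0, -0.1, -0.2]
finger_gap: 0.3
top [235.76479192 225.44211749]
side [289.35786569 250.95087189]
```

View pics/a1.png

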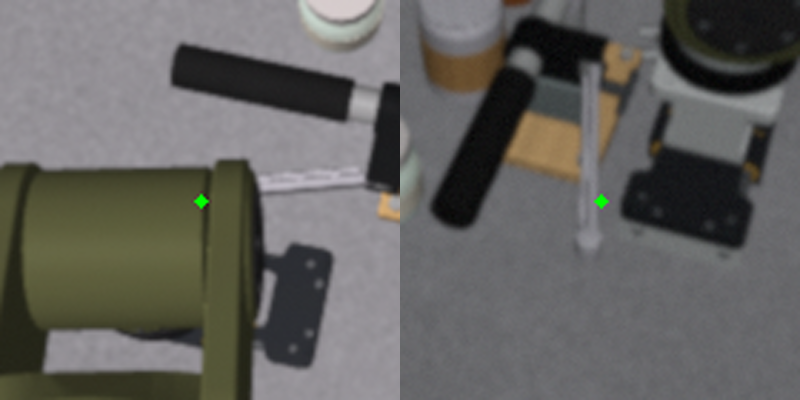

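The side view shows the marker (289,251) on the lever's outer face, with the gripper well clear on the robot's side. The top view is mostly hidden by the arm. Next I'll advance along world +x and feel for contact, which I expect at TCP x≈531.

```bash
python3 -m pendant '[[[1.5,-0.2,0,0],[3,-0.4,0,0],[4,-0.55,0,0],[4.5,-0.65,0,0],[4.5,-0.65,0,0]]]'
python3 - <<'E'
from h import *
ims=[]
for n in("side","wrist"):
    c=cams.camera(n);f=c["frame"]
    if n=="side":
        f=cv2.resize(f[180:320,220:360],(400,400),interpolation=cv2.INTER_CUBIC)
    else: f=cv2.resize(f,(400,300))
    f=np.vstack([f,np.zeros((400-len(f),400,3),np.uint8)]);ims.append(f)
cv2.imwrite("pics/a2.png",np.hstack(ims)[:,:,::-1])
E
```

```text
clock: 4.05
eef_pos: [521.0, 72.9, 148.6]
eef_rot: [-3.142, -0.0, -0.145]
wrist_force: [-0.1, -0.0, -0.1]
finger_gap: 0.3
```

View pics/a2.png

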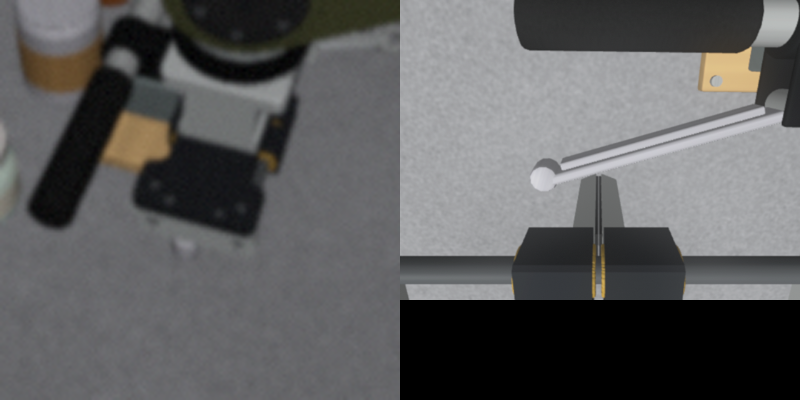

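The wrist view shows the shut fingers, tips near (598,177) in the picture, just short of the outer face and about 30 mm in from the round tip. The bar and grip are far ahead. I'll continue slowly.

```bash
python3 -m pendant '[[[0.3,-0.04,0,0],[0.6,-0.08,0,0],[0.9,-0.12,0,0],[1.2,-0.16,0,0],[1.5,-0.2,0,0]]]';python3 -m pendant '[[[0.3,-0.04,0,0],[0.6,-0.08,0,0],[0.9,-0.12,0,0],[1.2,-0.16,0,0],[1.5,-0.2,0,0]]]'
```

```text
clock: 4.65
eef_pos: [535.8, 73.0, 148.3]
eef_rot: [-3.141, 0.001, -0.145]
wrist_force: [-4.2, 2.9, 0.7]
finger_gap: 0.6
clock: 5.15
eef_pos: [551.0, 72.8, 148.2]
eef_rot: [-3.141, 0.001, -0.145]
wrist_force: [-4.0, 4.6, 0.5]
finger_gap: 0.5
```

```bash
python3 -m pendant '[[[0.3,-0.04,0,0],[0.6,-0.08,0,0],[0.9,-0.12,0,0],[1.1,-0.16,0,0],[1.2,-0.17,0,0]]]';python3 -m pendant '[[[0.1,-0.01,0,0],[0.2,-0.02,0,0],[0.3,-0.03,0,0],[0.3,-0.03,0,0]]]'
```

```text
clock: 5.65
eef_pos: [563.0, 72.6, 148.2]
eef_rot: [3.142, 0.001, -0.145]
wrist_force: [-5.9, 2.5, 0.5]
finger_gap: 0.6
clock: 6.05
eef_pos: [566.0, 72.4, 148.2]
eef_rot: [3.141, 0.001, -0.145]
wrist_force: [-5.1, 2.4, 0.8]
finger_gap: 0.4
```

Run:
```python
from h import *
c=cams.camera("wrist");cv2.imwrite("pics/w3.png",c["frame"][:,:,::-1])
```

```text
(no output)
```

View pics/w3.png

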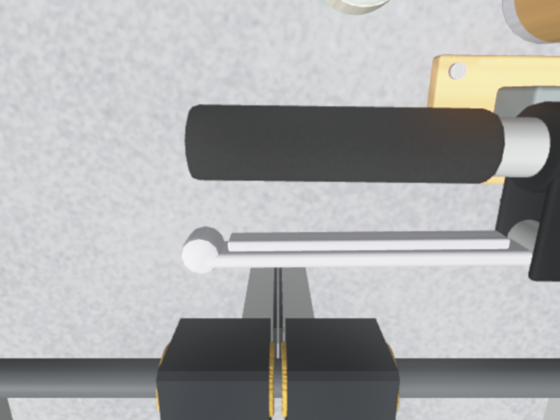

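The wrist view shows the lever (row about 258) nearly parallel to the grip, with the fingertips touching its outer face at about (280,268). I'll use 1 mm steps until the force rises above the spring force.

```bash
for i in 1; do python3 -m pendant '[[[0.1,-0.01,0,0],[0.1,-0.01,0,0],[0.1,-0.01,0,0]]]'; python3 -m pendant '[[[0.1,-0.01,0,0],[0.1,-0.01,0,0],[0.1,-0.01,0,0]]]'; done
```

```text
clock: 6.4
eef_pos: [566.9, 72.3, 148.2]
eef_rot: [3.141, 0.001, -0.145]
wrist_force: [-5.4, 2.0, -0.1]
finger_gap: 0.3
clock: 6.7
eef_pos: [567.9, 72.2, 148.2]
eef_rot: [3.141, 0.001, -0.145]
wrist_force: [-5.7, 1.6, 1.3]
finger_gap: 0.6
```

```bash
python3 -m pendant '[[[0.1,-0.01,0,0],[0.1,-0.01,0,0],[0.1,-0.01,0,0]]]'; python3 -m pendant '[[[0.1,-0.01,0,0],[0.1,-0.01,0,0],[0.1,-0.01,0,0]]]'
```

```text
clock: 7.0
eef_pos: [568.7, 72.1, 148.2]
eef_rot: [3.141, 0.002, -0.145]
wrist_force: [-6.8, 0.8, 2.0]
finger_gap: 0.7
clock: 7.3
eef_pos: [569.1, 72.1, 148.2]
eef_rot: [3.141, 0.003, -0.145]
wrist_force: [-13.6, 1.6, 5.4]
finger_gap: 0.4
```

The stop is reached: a 1 mm command moved the tool only 0.4 mm, and the force rose from 7 to 14 N. I'll hold here, then back off 55 mm.

```bash
python3 -m pendant '[[[0,0,0,0],[0,0,0,0],[0,0,0,0],[0,0,0,0]]]'; python3 -m pendant '[[[-1,0.14,0,0],[-2,0.28,0,0],[-3,0.42,0,0],[-4,0.56,0,0],[-5.5,0.78,0,0]]]';python3 -m pendant '[[[0,0,0,0],[0,0,0,0],[0,0,0,0],[0,0,0,0],[0,0,0,0]]]'
python3 - <<'E'
from h import *
c=cams.camera("wrist");cv2.imwrite("pics/w4.png",c["frame"][:,:,::-1])
E
```

```text
clock: 7.7
eef_pos: [569.0, 72.1, 148.2]
eef_rot: [3.141, 0.003, -0.145]
wrist_force: [-13.5, 2.2, 5.4]
finger_gap: 0.7
clock: 8.2
eef_pos: [514.5, 72.2, 148.6]
eef_rot: [-3.142, -0.001, -0.146]
wrist_force: [-0.3, -1.4, -0.2]
finger_gap: 0.2
clock: 8.7
eef_pos: [514.8, 72.4, 148.3]
eef_rot: [-3.142, 0.0, -0.145]
wrist_force: [0.0, 0.5, -1.1]
finger_gap: 0.4
```

View pics/w4.png

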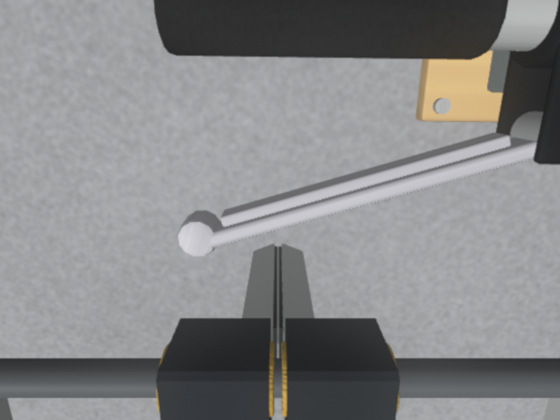

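The wrist view shows the lever fully out again (tip at (198,238)) with a clear gap to the fingers, and the force reads about zero. Now the second press.

```bash
python3 -m pendant '[[[0.5,-0.07,0,0],[0.9,-0.13,0,0],[1.2,-0.17,0,0],[1.5,-0.21,0,0],[1.8,-0.26,0,0]]]';python3 -m pendant '[[[0.3,-0.04,0,0],[0.6,-0.08,0,0],[0.9,-0.12,0,0],[1.2,-0.16,0,0],[1.5,-0.2,0,0]]]';python3 -m pendant '[[[0.3,-0.04,0,0],[0.6,-0.08,0,0],[0.9,-0.12,0,0],[1.2,-0.16,0,0],[1.5,-0.21,0,0]]]';python3 -m pendant '[[[0.2,-0.03,0,0],[0.4,-0.06,0,0],[0.5,-0.07,0,0],[0.5,-0.07,0,0]]]'
```

```text
clock: 9.25
eef_pos: [532.7, 72.6, 148.3]
eef_rot: [-3.141, 0.001, -0.145]
wrist_force: [-4.0, 2.7, 0.6]
finger_gap: 0.5
clock: 9.75
eef_pos: [547.9, 72.4, 148.3]
eef_rot: [-3.141, 0.001, -0.145]
wrist_force: [-5.2, 3.2, -0.0]
finger_gap: 0.1
clock: 10.25
eef_pos: [562.9, 72.3, 148.2]
eef_rot: [3.142, 0.001, -0.145]
wrist_force: [-5.5, 2.3, 1.2]
finger_gap: 0.6
clock: 10.65
eef_pos: [567.9, 71.9, 148.2]
eef_rot: [3.141, 0.001, -0.145]
wrist_force: [-5.8, 0.4, 1.6]
finger_gap: 0.3
```

```bash
python3 -m pendant '[[[0.1,-0.01,0,0],[0.1,-0.01,0,0],[0.2,-0.03,0,0],[0.2,-0.03,0,0],[0.2,-0.03,0,0]]]'; python3 -m pendant '[[[0,0,0,0],[0,0,0,0],[0,0,0,0],[0,0,0,0],[0,0,0,0]]]'
python3 - <<'E'
from h import *
c=cams.camera("wrist");cv2.imwrite("pics/w5.png",c["frame"][:,:,::-1])
t=cams.camera("top");cv2.imwrite("pics/t5.png",t["frame"][:,:,::-1])
E
```

```text
clock: 11.15
eef_pos: [569.0, 71.8, 148.2]
eef_rot: [3.14, 0.003, -0.145]
wrist_force: [-13.7, -0.3, 5.5]
finger_gap: 0.6
clock: 11.65
eef_pos: [569.0, 71.8, 148.2]
eef_rot: [3.141, 0.003, -0.145]
wrist_force: [-13.7, -0.6, 4.8]
finger_gap: 0.6
```

View pics/w5.png

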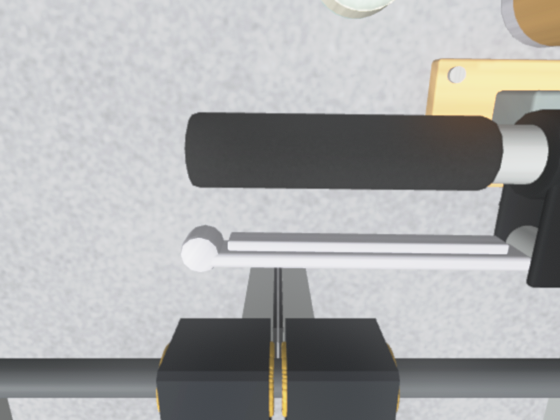

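View pics/t5.png

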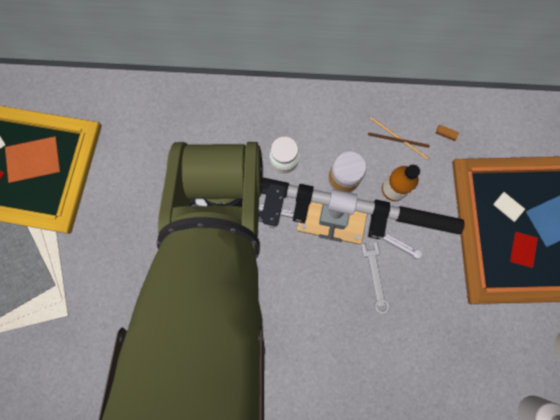

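The wrist view shows the lever (rows about 250–265) parallel to the grip, with a clear gap and the fingers only on the outer face at about (280,268). In the top view the short lever's tip (418,254), wrench, jar, can and bottle are where they started. The force is steady at 14 N, so I'm handing in.

Run:
```python
from cell import manip
print(manip.sign_off())
```

```text
the job is handed in; nothing more can be done
None
```

I pressed the long brake lever in to its stop with the outer side of the shut fingers and let it spring fully out. I then pressed it in to the stop again and handed the job in at about 11.8 s while still holding it there. No verdict was reported.

- **Force and position:** On both presses the tool stopped at TCP x = 569.0 mm. The force along x rose from about 6 N of spring to a steady 14 N, well under the 40 N limit. I had no direct reading of the lever's angle, so I judged the stop from this force rise and from the lever looking parallel to the bar.
- **Release:** Between presses the wrist camera showed the lever fully out and clear of the fingers, with a force reading of about zero.
- **Surroundings:** At the end the wrist view showed a clear gap between lever and grip. In the top view the short lever, wrench, jar, can and bottle looked unmoved; I checked this by eye, not by measurement.
- **Disagreement:** None of the checks failed. The only disagreement was about 3–4 mm between my two estimates of the lever tip's position, which did not affect the presses because I felt for contact.

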